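# Seat a window-lock rose on its locating pin

### The arm

A 6-joint arm with a two-finger parallel gripper is mounted at the origin on the work surface. World frame = base frame: x ahead of the robot, y to its left, z up, the work surface at z = 0. Lengths are in m, angles in rad, forces in N, time in s.
With the tool pointing down it reaches from about 0.425 to 0.95 m from the base axis. Payload 3.5 kg.
Tool frame: the origin (TCP) lies at the very end of the fingers, on their centre line; the grasp point (between the pads) lies 19 mm behind it; z points along the fingers, y is the direction in which the jaws open and shut (so a half turn about z gives the same grasp; the last joint's range is limited). The gripper opens to 85 mm and grips with 20 to 120 N. Pads are 22 mm wide; open, the fingers measure 114 mm over their backs; the gripper's body (76 mm by 85 mm) begins 54 mm behind the grasp point. The pads swing forward as they close: fully open they stand 13 mm farther back than shut.
Start: joints at [0.963, 0.286, 1.577, -0, 1.279, -0.15], TCP at [0.298, 0.605, 0.231] pointing down, gripper open.
Joint ranges: [-2.77, 2.77], [-0.9, 2.22], [0.21, 2.48], [-1.53, 4.67], [0.24, 2.81], [-2.84, 2.84]. Speed limits (rad/s): [2.79, 2.79, 3.14, 3.14, 3.14, 3.14].

### API

Orientations are given as a unit quaternion [x, y, z, w].
In Python, from plant import ctrl, eyes, ticket gives the robot as it stands.
- The arm moves only by the tool send_rows, never from a script. Its arguments are lists of equal length, an entry for each row: "translation": the shift along the tool's x, y, z in units of 30 mm (1.0 is 30 mm), a list of three; "rotation": the turn, a rotation vector about the tool's x, y, z in units of 5 degrees (1.0 is 5 degrees), a list of three; "grip": the finger opening in mm, from 0 to 85.4. A call has 1 to 5 rows; each row shifts and turns the commanded pose from where the row before left it, along the tool's axes as they then stand; what a row does not reach is not made up. A row lasts 1/8 s, in which the tool goes at most 62.5 mm and 10.7 degrees, less where a joint would pass 70% of its speed; a pose out of reach is approached as far as the arm can. A call is refused whole if a number of a shift passes 1 or a number of a turn 1, either way. A call with a gripper value outside its range is refused whole. The fingers move at their own pace and stop on an object; "squeeze" is the grip in N (left out, the last holds). Time passes only in rows, so rows that do not move let the fingers close. It gives the time, the measured TCP pose, the force and the opening at its end, in the units of the state.
- ctrl.get_state(): the state, without advancing time (a new reading comes with each control period).
- eyes.read_camera(name): name is "scene" or "side" or "wrist"; returns a dict with "image" (400x640x3 uint8, blue, green, red), "mtx" (3x3 intrinsics, pixels), "xyz" and "orientation" of the camera in the world; the wrist camera has in their place "hand_eye" (4x4, takes a point from camera to tool coordinates, whose origin is the TCP and whose axes are the flange's). Camera axes: x right, y down, z forward; pixel columns grow to the right and rows downward; lengths in m; the calibration is good to about 2 mm. A picture is of the moment at which its call begins: read the wrist's pose just before it. There is no depth.
- ticket.sign_off(): hands the job in, once; it reports no verdict.
The state is a dict: "time": time; "qpos": joint angles; "dq": joint speeds; "joint_efforts": joint torques, N m; "eef_pos": TCP position; "tcp_rot": TCP orientation; "contact_force": force on the tool from outside, world axes, zero at the start; "wrist_torque": the same for the moment, N m; "opening": opening from 0.0 (shut) to 1.0 (fully open).
Only numpy, scipy, OpenCV 4.12 (cv2) and the standard library are available. Lean on these libraries where they do the work, as an engineer would, in place of code of your own. Each camera call takes 0.05 s, during which the arm holds its last target. There are 200 camera calls.

### The job

On the lock rail of the window sash one of the two lock roses still stands proud of its backplate, because its notch is not over the locating pin. With a fingertip push it round by its thumb tab until the notch is in line with the pin, then press it straight down on its hub until it sits flat on the backplate. Do not lift the rose off or tip it, leave the finished rose and everything else where it is, and finish clear of it.

Things in the scene. Friction and masses are not known exactly. Their poses are not given: they have to be found in the camera images.
- rose: Loose lock rose: plain steel disc with closed, flat-topped hub, about 150 g. Origin: its axis, underside; z up. Flange 60 mm across, 8 mm thick; hub 28 mm across, top 21 mm above the underside. At the start it stands level, underside 13 mm above plate's origin, 5 mm clear above the pin; turns freely either way and stays where it is left. Notch along its own +x, thumb tab along -x.
- rose_notch (a point): Centre line of the notch, on the underside of the rose, 25 mm from its axis. The notch is 11 mm wide, cut right through the flange from 17 mm off the axis out to the rim. It starts anywhere at least 40 degrees from the pin.
- rose_tab (a point): Point on the centre line of the thumb tab, 42 mm from the axis, 14.5 mm above the underside. The tab is a radial bar opposite the notch, 8 mm thick, from the hub to 44 mm off the axis, 8 to 21 mm above the underside: push its side to turn the rose.
- rose_top (a point): Centre of the flat top of the hub, 21 mm above the underside: press here. A blind bore (16.4 mm wide, 17 mm deep) below it fits over the spindle with 1.2 mm play all round.
- plate: Backplate under the loose rose, fixed on the lock rail 40 mm above the bench: disc 84 mm across, 3 mm thick. Origin: centre, underside; z up. Spindle 14 mm across, top at 18 mm. Locating pin: 6 mm round bar lying radially along its own +x, 20 to 44 mm out, top at 8 mm; its outer end shows beyond the rose. Seated, the rose's underside lies 3 mm above this origin, pin in notch (2.5 mm play each side).
- collar (a joint): friction collar (black rubber, 30 mm across) under the rose, in m: 0 standing proud, 0.010 when the rose is seated. It yields slowly to a downward push of about 6 N or more (about 30 N extra per m/s) and stays where it is left; it has no spring.
- plate_done: The other fitting on the same rail, about 280 mm away: the same backplate with its rose already seated and fixed. Same origin, same shape, its pin in its notch. Left and right places swap. Leave it.
- sash: White window sash lying flat, fixed: 340 x 560 mm (x, y), 40 mm thick. Origin: centre of its underside; its 90 mm wide lock rail is the edge nearest the robot (centre line at x = -125 mm of its frame), glass 20 mm above the bench; two bar clamps over its far stile stand to about 115 mm above the bench.
- tape: Bystander: roll of masking tape (ring 56 mm across, 24 mm high) on the lock rail between the two fittings; origin at its underside
- scraper: Bystander: putty knife, 180 mm, lying on the glass; origin at its underside
- sandblock: Bystander: cork sanding block 100 x 60 x 32 mm on the glass; origin at its underside
- tin: Bystander: paint tin, 90 mm across, 110 mm high, on the bench to the left; origin at its underside
- filler: Bystander: jar of filler, 70 mm across, 80 mm high, on the glass; origin at its underside
- driver: Bystander: screwdriver, 190 mm, on the bench to the right; origin at its underside
- cleaner: Bystander: bottle, 60 mm across, 190 mm high, on the bench to the right; origin at its underside
- brush: Bystander: paint brush, 200 mm, on the bench to the left; origin at its underside
Not all that is in view belongs to the job. Leave any blue or turquoise look-alike of the rose alone.

How it is judged:
On the way:
1. the notch is brought in line with the pin (within 6 mm to either side, at 25 mm from the axis) (x of rose_notch in the frame of plate above 0.02 m and y of rose_notch in the frame of plate between -0.006 and 0.006 m), for 0.1 s.
At the end, for the whole second after the job is handed in: The rose sits flat on its backplate: underside less than 2.5 mm above the plate's face, within 4 mm of the plate's centre, level within 4 degrees, notch over the pin (within 6 mm at 25 mm from the axis), at rest and let go (all of step 1 and z of rose in the frame of plate between 0.001 and 0.0055 m and angle between rose's own z axis and vertical below 0.07 rad and horizontal distance between rose and plate below 0.004 m and linear speed of rose below 0.01 m/s and angular speed of rose below 0.1 rad/s); the robot touches nothing.
It fails at once if the rose is lifted (more than 9 mm above where it stood at the start) (z of rose in the frame of plate above 0.022 m).
It fails at once if the rose is tipped by more than 20 degrees (angle between rose's own z axis and vertical above 0.35 rad).
It fails at once if a bystander is moved by more than 20 mm (distance of any of tape, scraper, sandblock, tin, filler, driver, cleaner, brush from where it was at the start of the episode above 0.02 m).
It also fails if it takes over 51 s, if anything falls off the work surface, if the arm or the gripper's body presses on something with over 40 N, if the wrist force passes 120 N, or if a joint passes its speed limit or range.

## Working session

There is one attempt and no reset: what is moved stays moved. The work goes in short steps, Python scripts to look and compute and a tool call to move; the robot and the scene stay as the last step left them, time stands still between calls to the robot, and variables do not carry over. Pictures are saved under pics/ and viewed, about 8 in all and at most 12, crops included, and the job is handed in when it is done.

Besides the shell and the picture viewer there is one more tool, called by a JSON object that holds its "fn" and its "kwargs", one argument or row to a line. send_rows: Moves the arm, as the interface text tells. Its arguments: {"type":"object","properties":{"translation":{"type":"array"},"rotation":{"type":"array"},"grip":{"type":"array"},"squeeze":{"type":"number"}},"required":["translation","rotation","grip"]}

```bash
mkdir -p pics; ls; cat > h.py <<'E'
import numpy as np, cv2
from scipy.spatial.transform import Rotation as R
from plant import ctrl, eyes, ticket
def cam(name):
    s=ctrl.get_state(); c=eyes.read_camera(name)
    if 'hand_eye' in c:
        T=np.eye(4); T[:3,:3]=R.from_quat(s['tcp_rot']).as_matrix(); T[:3,3]=s['eef_pos']
        T=T@np.array(c['hand_eye'])
    else:
        T=np.eye(4); T[:3,:3]=R.from_quat(c['orientation']).as_matrix() if np.size(c['orientation'])==4 else np.array(c['orientation']); T[:3,3]=c['xyz']
    return c['image'],np.array(c['mtx']),T
def onplane(uv,K,T,z):
    d=T[:3,:3]@np.linalg.solve(K,[uv[0],uv[1],1]); o=T[:3,3]
    return o+d*(z-o[2])/d[2]
def proj(p,K,T):
    q=K@(T[:3,:3].T@(np.array(p)-T[:3,3])); return q[:2]/q[2]
E
python3 - <<'E'
from h import *
for n in ('scene','side','wrist'):
    im,K,T=cam(n); cv2.imwrite(f'pics/{n}0.png',im); np.savez(f'pics/{n}0.npz',K=K,T=T); print(n,T.round(3).tolist(),K[0,0])
print(ctrl.get_state())
E
```

```text
pics
scene [[-0.665, 0.56, -0.494, 1.239], [0.747, 0.481, -0.459, 0.635], [-0.019, -0.674, -0.738, 1.077], [0.0, 0.0, 0.0, 1.0]] 402.2898520277397
side [[0.986, -0.124, 0.108, 0.421], [-0.165, -0.728, 0.666, -0.947], [-0.004, -0.675, -0.738, 1.135], [0.0, 0.0, 0.0, 1.0]] 512.6489517061548
wrist [[0.443, 0.849, 0.287, 0.225], [0.897, -0.419, -0.144, 0.643], [-0.002, 0.321, -0.947, 0.373], [0.0, 0.0, 0.0, 1.0]] 309.3512312088517
{'time': 0.15, 'qpos': array([ 9.63036734e-01,  2.87026862e-01,  1.57788139e+00, -2.14994748e-05,
        1.27859858e+00, -1.49960877e-01]), 'dq': array([ 0.00022788, -0.00299147, -0.00510891, -0.00014052, -0.00015574,
       -0.00084305]), 'joint_efforts': array([ 9.02249885e-04, -4.06602395e+01, -2.93140823e+01, -1.15664739e-04,
        3.94059636e-03,  3.19462038e-05]), 'eef_pos': array([0.29798189, 0.60507707, 0.23019977]), 'tcp_rot': array([ 2.26902598e-01,  9.73916986e-01, -8.93026455e-04, -3.44429849e-04]), 'contact_force': array([-0.42318234,  0.5769669 , -0.7392163 ]), 'wrist_torque': array([ 0.06723758, -0.00869686,  0.01072182]), 'opening': 1.0005808078738225}
```

View pics/scene0.png

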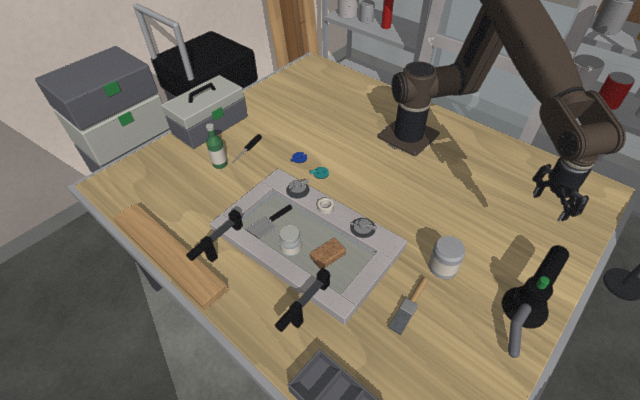

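View pics/side0.png

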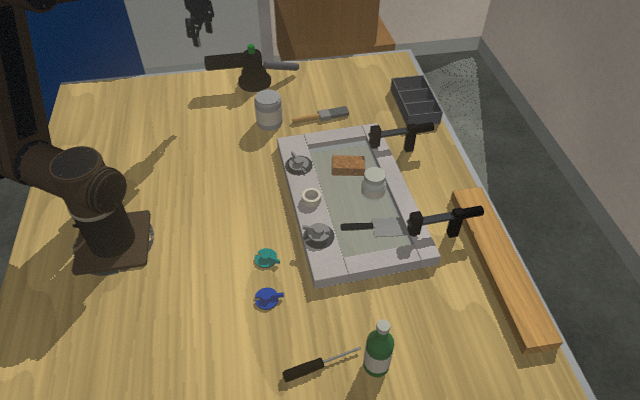

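Candidates on the lock rail: A is at scene (298,187) / side (318,236), and B is at scene (363,228) / side (298,163). The blue and teal discs on the bench are look-alikes, so I'll leave them. Next is one enlarged crop of both.

```bash
python3 - <<'E'
from h import *
s=cv2.imread('pics/scene0.png');d=cv2.imread('pics/side0.png')
c=lambda im,u,v:cv2.resize(im[v-25:v+25,u-33:u+33],(396,300),interpolation=cv2.INTER_CUBIC)
cv2.imwrite('pics/crop1.png',np.vstack([np.hstack([c(s,298,187),c(d,318,236)]),np.hstack([c(s,363,228),c(d,298,163)])]))
for n,pts in (('scene',[(298,187),(363,228)]),('side',[(318,236),(298,163)])):
    z=np.load(f'pics/{n}0.npz')
    for p in pts: print(n,p,onplane(p,z['K'],z['T'],.06).round(3))
E
```

```text
scene (298, 187) [ 0.562 -0.101  0.06 ]
scene (363, 228) [0.559 0.186 0.06 ]
side (318, 236) [ 0.558 -0.119  0.06 ]
side (298, 163) [0.545 0.166 0.06 ]
```

View pics/crop1.png

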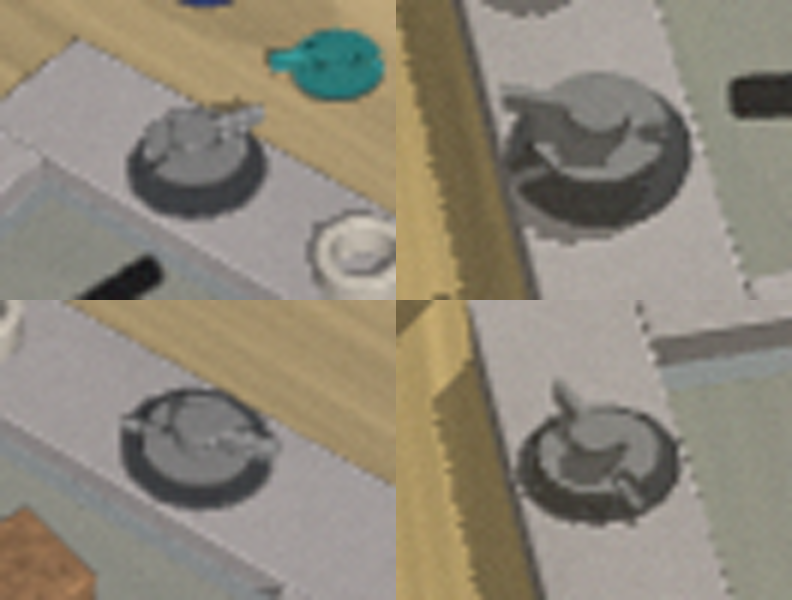

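The crop shows A (right-hand fitting) standing off its plate with a deep shadow gap, and no pin in its notch. Its tab points toward the robot. B is seated: its pin shows in the notch opposite the tab. So A is the target, near (0.558, -0.11). I'll move above it with the fingers shut.

{"fn": "send_rows", "kwargs": {
  "translation": [
    [-1,-0.9,0],
    [-1,-0.9,0],
    [-1,-0.9,0],
    [-1,-0.9,0],
    [-1,-0.9,0]
  ],
  "rotation": [
    [0,0,0],
    [0,0,0],
    [0,0,0],
    [0,0,0],
    [0,0,0]
  ],
  "grip": [0,0,0,0,0]
}}

```text
time: 0.78
eef_pos: [0.3733, 0.4167, 0.231]
tcp_rot: [0.227, 0.974, -0.0, -0.0]
contact_force: [0.8, 1.3, -0.6]
opening: -0.0
```

{"fn": "send_rows", "kwargs": {
  "translation": [
    [-1,-0.9,0],
    [-1,-0.9,0],
    [-1,-0.9,0],
    [-1,-0.9,0],
    [-1,-0.9,0]
  ],
  "rotation": [
    [0,0,0],
    [0,0,0],
    [0,0,0],
    [0,0,0],
    [0,0,0]
  ],
  "grip": [0,0,0,0,0]
}}

```text
time: 1.4
eef_pos: [0.4482, 0.2294, 0.2311]
tcp_rot: [0.227, 0.974, -0.0, -0.0]
contact_force: [-0.4, -0.2, 0.4]
opening: -0.0
```

{"fn": "send_rows", "kwargs": {
  "translation": [
    [-1,-0.9,0],
    [-1,-0.9,0],
    [-1,-0.9,0],
    [-1,-0.9,0],
    [-1,-0.9,0]
  ],
  "rotation": [
    [0,0,0],
    [0,0,0],
    [0,0,0],
    [0,0,0],
    [0,0,0]
  ],
  "grip": [0,0,0,0,0]
}}

```text
time: 2.02
eef_pos: [0.5231, 0.0421, 0.2311]
tcp_rot: [0.227, 0.974, 0.0, -0.0]
contact_force: [0.3, -0.1, 0.3]
opening: -0.005
```

{"fn": "send_rows", "kwargs": {
  "translation": [
    [-1,-0.9,0],
    [-1,-0.9,0],
    [-1,-0.9,0],
    [-1,-0.9,0],
    [0,0,0]
  ],
  "rotation": [
    [0,0,-1],
    [0,0,-1],
    [0,0,-1],
    [0,0,0],
    [0,0,0]
  ],
  "grip": [0,0,0,0,0]
}}

```text
time: 2.65
eef_pos: [0.6022, -0.099, 0.2306]
tcp_rot: [0.099, 0.995, -0.0, -0.0]
contact_force: [-0.3, 0.2, 0.5]
opening: 0.003
```

```bash
python3 - <<'E'
from h import *
im,K,T=cam('wrist'); cv2.imwrite('pics/w1.png',im); np.savez('pics/w1.npz',K=K,T=T); print(T.round(3).tolist())
s=ctrl.get_state(); print(s['time'],s['eef_pos'],s['tcp_rot'],s['contact_force'],s['opening'])
E
```

```text
[[0.199, 0.928, 0.314, 0.523], [0.98, -0.188, -0.064, -0.081], [-0.0, 0.321, -0.947, 0.374], [0.0, 0.0, 0.0, 1.0]]
2.7 [ 0.6014754  -0.0975794   0.23054244] [ 9.87163748e-02  9.95115277e-01  2.98161062e-04 -7.57309709e-04] [-0.78521857  0.16555698 -0.72827904] -0.0015580965104673673
```

View pics/w1.png

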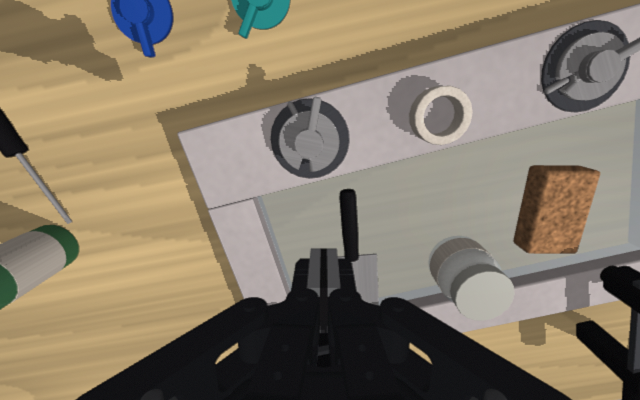

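The wrist view shows the loose rose at about (310,137), with its tab toward (316,103), and the seated one at about (590,65). I'll enlarge the target.

```bash
python3 - <<'E'
from h import *
im=cv2.imread('pics/w1.png')
c=im[87:187,245:378]; cv2.imwrite('pics/w1c.png',cv2.resize(c,(798,600),interpolation=cv2.INTER_CUBIC))
E
```

```text
(no output)
```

View pics/w1c.png

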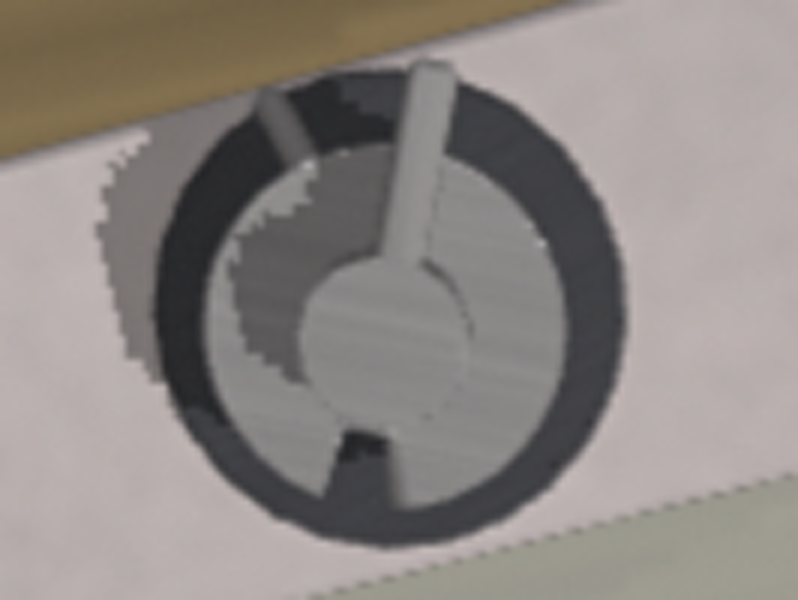

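```bash
python3 - <<'E'
from h import *
z=np.load('pics/w1.npz');K,T=z['K'],z['T']
f=lambda x,y,h:onplane((245+x/6,87+y/6),K,T,h)[:2]
P=f(391,309,.043);H=f(385,342,.074)
pts={'pin_out':(268,98,.048),'pin_in':(300,160,.048),'tabend':(433,65,.074),'tabroot':(403,262,.074),'notchend':(363,500,.061),'pL':(157,312,.043),'pR':(625,312,.043),'pT':(391,70,.043),'pB':(391,547,.043)}
print('plate',P,'hub',H)
for n,a in pts.items():
    q=f(*a);c=H if n[0] in'tn' else P
    print(n,q.round(4),'r',np.linalg.norm(q-H).round(4),'ang',np.degrees(np.arctan2(*(q-H)[::-1])).round(1),'platec r',np.linalg.norm(q-P).round(4),np.degrees(np.arctan2(*(q-P)[::-1])).round(1))
E
```

```text
plate [ 0.56088566 -0.1033458 ] hub [ 0.56222742 -0.10334803]
pin_out [ 0.5221 -0.1158] r 0.042 ang -162.7 platec r 0.0407 -162.2
pin_in [ 0.5329 -0.1128] r 0.0308 ang -162.1 platec r 0.0295 -161.3
tabend [ 0.5225 -0.0872] r 0.0429 ang 157.8 platec r 0.0417 157.1
tabroot [ 0.5505 -0.0979] r 0.0129 ang 155.0 platec r 0.0117 152.2
notchend [ 0.5896 -0.1138] r 0.0293 ang -20.8 platec r 0.0305 -19.9
pL [ 0.5532 -0.1439] r 0.0415 ang -102.5 platec r 0.0413 -100.7
pR [ 0.5696 -0.063 ] r 0.041 ang 79.7 platec r 0.0412 77.8
pT [ 0.5218 -0.0949] r 0.0413 ang 168.2 platec r 0.04 167.8
pB [ 0.6031 -0.1125] r 0.0419 ang -12.6 platec r 0.0432 -12.2
```

Plate centre is about (0.5615, -0.1033), which agrees with the hub to about 1 mm; the radii 30, 42 and 44 mm also check out. The pin is at -162°, the tab at +157°, and the notch at -22°. I'll push the tab clockwise by about 139° to +18°. First the fingertip goes down beside the tab, on its counter-clockwise side.

{"fn": "send_rows", "kwargs": {
  "translation": [
    [0.9,-0.3,0.8],
    [0.9,-0.3,0.9],
    [0.78,-0.27,0.9],
    [0,0,0.9],
    [0,0,0.9]
  ],
  "rotation": [
    [0,0,0],
    [0,0,0],
    [0,0,0],
    [0,0,0],
    [0,0,0]
  ],
  "grip": [0,0,0,0,0]
}}

```text
time: 3.32
eef_pos: [0.5196, -0.1061, 0.0987]
tcp_rot: [0.097, 0.995, 0.0, 0.0]
contact_force: [-0.4, -0.4, -1.0]
opening: -0.001
```

{"fn": "send_rows", "kwargs": {
  "translation": [
    [0,0,0.6],
    [0,0,0.4],
    [0,0,0.0]
  ],
  "rotation": [
    [0,0,0],
    [0,0,0],
    [0,0,0]
  ],
  "grip": [0,0,0]
}}

```text
time: 3.7
eef_pos: [0.5201, -0.1069, 0.0687]
tcp_rot: [0.098, 0.995, 0.0, -0.001]
contact_force: [0.2, -0.3, 0.4]
opening: 0.001
```

```bash
python3 - <<'E'
from h import *
im,K,T=cam('wrist'); cv2.imwrite('pics/w2.png',im); np.savez('pics/w2.npz',K=K,T=T)
s=ctrl.get_state(); print(s['time'],s['eef_pos'],s['tcp_rot'],s['contact_force'])
M=R.from_quat(s['tcp_rot']).as_matrix(); tx=np.degrees(np.arctan2(M[1,0],M[0,0]))
C=np.array([.5615,-.1033]); F=[s['eef_pos'][:2]]
for th in np.linspace(152,18,17):
    a=np.radians(th);dl=np.radians(th-tx)
    u=np.array([np.cos(a),np.sin(a)]);n=np.array([-u[1],u[0]])
    F.append(C+.034*u+(.004+.007*abs(np.cos(dl))+.011*abs(np.sin(dl)))*n)
for a,b in zip(F,F[1:]): print(b.round(4),((M[:2,:2].T@(b-a))/.03).round(2).tolist())
cv2.imwrite('pics/w2c.png',cv2.resize(im[60:360,170:490],(640,600)))
E
```

```text
3.75 [ 0.5207774  -0.10724867  0.0695477 ] [ 9.77018052e-02  9.95215731e-01 -4.27533348e-06  7.90480400e-05] [ 0.6621736  -0.1729457   0.61653588]
[ 0.525  -0.0996] [-0.09, 0.28]
[ 0.5252 -0.0952] [0.02, 0.14]
[ 0.5262 -0.0907] [-0.0, 0.16]
[ 0.5279 -0.086 ] [-0.03, 0.16]
[ 0.5304 -0.0815] [-0.05, 0.16]
[ 0.5338 -0.0772] [-0.08, 0.16]
[ 0.5381 -0.0734] [-0.11, 0.15]
[ 0.5431 -0.0703] [-0.14, 0.13]
[ 0.5488 -0.0681] [-0.17, 0.11]
[ 0.5545 -0.0667] [-0.18, 0.08]
[ 0.5592 -0.0658] [-0.15, 0.06]
[ 0.5641 -0.0655] [-0.16, 0.04]
[ 0.5694 -0.0661] [-0.17, 0.01]
[ 0.5747 -0.0676] [-0.18, -0.02]
[ 0.5799 -0.0701] [-0.19, -0.05]
[ 0.5847 -0.0736] [-0.18, -0.08]
[ 0.5891 -0.0781] [-0.17, -0.12]
```

View pics/w2c.png

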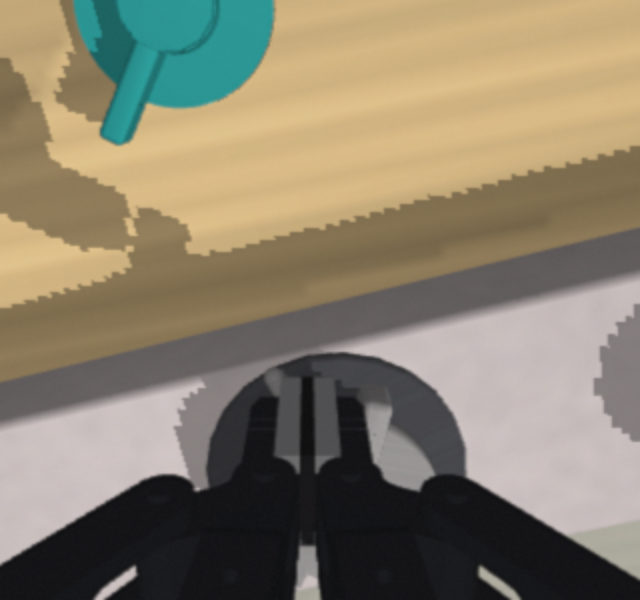

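The fingertip is beside the tab, which shows at (380,410) just to its right. I'll start the arc and stop short to check.

{"fn": "send_rows", "kwargs": {
  "translation": [
    [-0.09,0.28,0.1],
    [0.02,0.14,0],
    [0,0.16,0],
    [-0.03,0.16,0],
    [-0.05,0.16,0]
  ],
  "rotation": [
    [0,0,0],
    [0,0,0],
    [0,0,0],
    [0,0,0],
    [0,0,0]
  ],
  "grip": [0,0,0,0,0]
}}

```text
time: 4.38
eef_pos: [0.5303, -0.0814, 0.0664]
tcp_rot: [0.098, 0.995, 0.0, -0.0]
contact_force: [-0.4, -1.3, -0.6]
opening: 0.006
```

{"fn": "send_rows", "kwargs": {
  "translation": [
    [-0.08,0.16,0],
    [-0.11,0.15,0],
    [-0.14,0.13,0],
    [-0.17,0.11,0],
    [-0.18,0.08,0]
  ],
  "rotation": [
    [0,0,0],
    [0,0,0],
    [0,0,0],
    [0,0,0],
    [0,0,0]
  ],
  "grip": [0,0,0,0,0]
}}

```text
time: 5.0
eef_pos: [0.5543, -0.067, 0.0663]
tcp_rot: [0.098, 0.995, 0.0, -0.0]
contact_force: [-1.1, -1.1, 0.1]
opening: -0.005
```

```bash
python3 - <<'E'
from h import *
im,K,T=cam('wrist')
d,K2,T2=cam('side'); s=ctrl.get_state(); print(s['time'],s['eef_pos'],s['contact_force'])
cv2.imwrite('pics/w3c.png',np.hstack([cv2.resize(im[150:350,220:420],(400,400)),cv2.resize(d[205:265,288:348],(400,400),interpolation=cv2.INTER_CUBIC)]))
E
```

```text
5.1 [ 0.55467204 -0.0671284   0.06644361] [ 0.14830012 -0.16520433  0.50566144]
```

View pics/w3c.png

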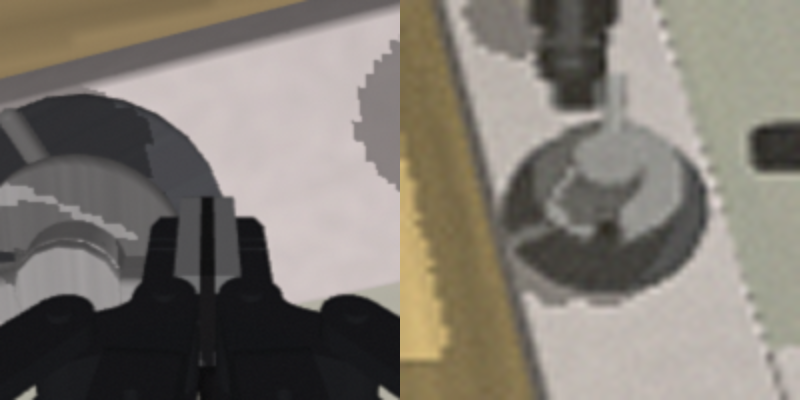

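The tab has followed and is now near +75° as expected, with the rose level. I'll continue the arc.

{"fn": "send_rows", "kwargs": {
  "translation": [
    [-0.15,0.06,0],
    [-0.16,0.04,0],
    [-0.17,0.01,0],
    [-0.18,-0.02,0],
    [-0.19,-0.05,0]
  ],
  "rotation": [
    [0,0,0],
    [0,0,0],
    [0,0,0],
    [0,0,0],
    [0,0,0]
  ],
  "grip": [0,0,0,0,0]
}}

```text
time: 5.72
eef_pos: [0.5795, -0.0711, 0.0663]
tcp_rot: [0.098, 0.995, 0.0, -0.0]
contact_force: [-0.6, -0.5, -0.2]
opening: 0.001
```

```bash
python3 - <<'E'
from h import *
im,K,T=cam('wrist')
d,K2,T2=cam('side'); s=ctrl.get_state(); print(s['time'],s['eef_pos'],s['contact_force'])
np.savez('pics/s4.npz',K=K2,T=T2)
cv2.imwrite('pics/w4c.png',np.hstack([cv2.resize(im[130:370,160:400],(400,400)),cv2.resize(d[205:265,288:348],(400,400),interpolation=cv2.INTER_CUBIC)]))
E
```

```text
5.825 [ 0.57993902 -0.07140182  0.06651536] [-0.30844974 -0.30226439 -0.34007872]
```

View pics/w4c.png

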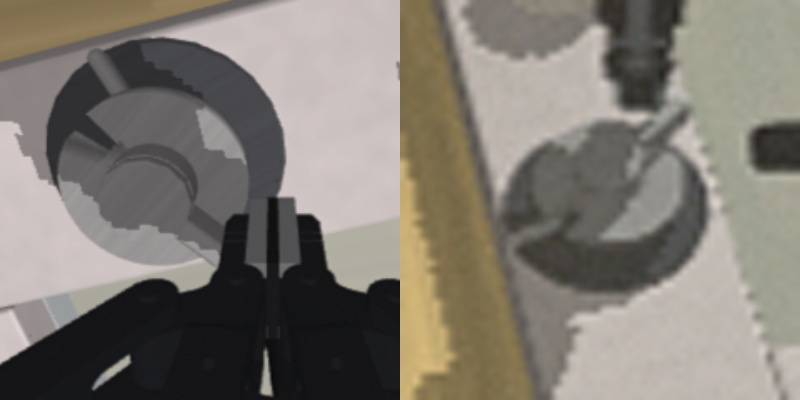

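```bash
python3 - <<'E'
from h import *
z=np.load('pics/s4.npz');K,T=z['K'],z['T']
for n,x,y,h in (('tabend',284,112,.074),('tabroot',240,155,.074),('pin end',110,240,.048),('notch',150,230,.061)):
    q=onplane((288+x/6.667,205+y/6.667),K,T,h)[:2];v=q-[.5615,-.1033];print(n,q.round(4),np.linalg.norm(v).round(4),np.degrees(np.arctan2(v[1],v[0])).round(1))
E
```

```text
tabend [ 0.598  -0.0881] 0.0395 22.6
tabroot [ 0.5767 -0.1069] 0.0156 -13.4
pin end [ 0.5218 -0.1204] 0.0432 -156.7
notch [ 0.5369 -0.1281] 0.0349 -134.8
```

The tab is at about 35°, as planned. The last two push rows follow, then back off, rise and look straight down.

{"fn": "send_rows", "kwargs": {
  "translation": [
    [-0.18,-0.08,0],
    [-0.17,-0.12,0],
    [0,0,0],
    [0,0.5,0],
    [0,0,-0.8]
  ],
  "rotation": [
    [0,0,0],
    [0,0,0],
    [0,0,0],
    [0,0,0],
    [0,0,0]
  ],
  "grip": [0,0,0,0,0]
}}

```text
time: 6.45
eef_pos: [0.5894, -0.0622, 0.0882]
tcp_rot: [0.097, 0.995, 0.001, -0.003]
contact_force: [-0.5, 0.1, -0.2]
opening: 0.004
```

{"fn": "send_rows", "kwargs": {
  "translation": [
    [0,0,-1],
    [-0.2,-0.3,-1],
    [-0.2,-0.4,-1],
    [-0.1,-0.4,-0.7],
    [0,0,0]
  ],
  "rotation": [
    [0,0,0],
    [0,0,0],
    [0,0,0],
    [0,0,0],
    [0,0,0]
  ],
  "grip": [0,0,0,0,0]
}}

```text
time: 7.08
eef_pos: [0.6008, -0.0995, 0.2037]
tcp_rot: [0.098, 0.995, -0.0, 0.002]
contact_force: [-1.1, 0.5, 0.3]
opening: 0.001
```

```bash
python3 - <<'E'
from h import *
im,K,T=cam('wrist'); np.savez('pics/w5.npz',K=K,T=T); s=ctrl.get_state(); print(s['time'],s['eef_pos'])
u,v=proj([.5615,-.1033,.055],K,T).round().astype(int); u0,v0=u-66,v-50; print(u0,v0)
cv2.imwrite('pics/w5c.png',cv2.resize(im[v0:v0+100,u0:u0+133],(798,600),interpolation=cv2.INTER_CUBIC))
E
```

```text
7.125 [ 0.59980186 -0.09887537  0.20178094]
244 95
```

View pics/w5c.png

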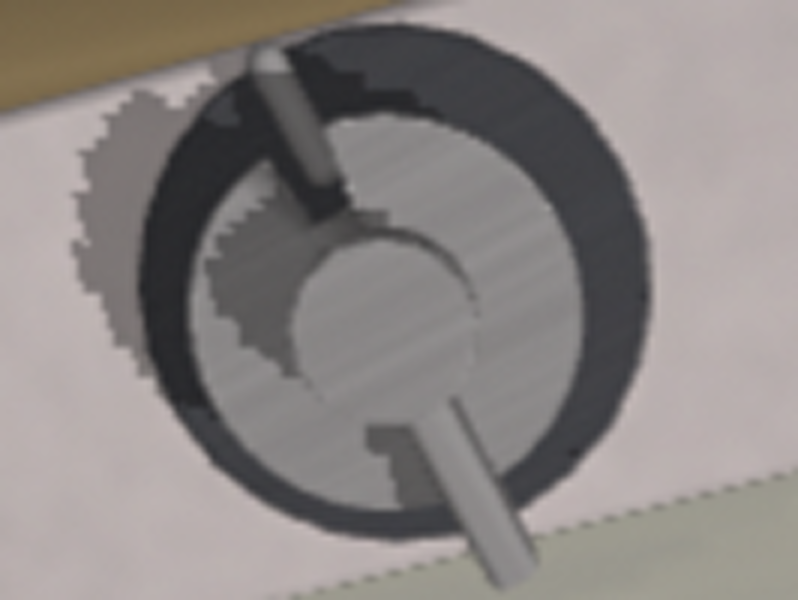

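```bash
python3 - <<'E'
from h import *
z=np.load('pics/w5.npz');K,T=z['K'],z['T']
f=lambda x,y,h:onplane((244+x/6,95+y/6),K,T,h)[:2]
A=lambda v:(np.linalg.norm(v).round(4),np.degrees(np.arctan2(v[1],v[0])).round(1))
P=f(395,281,.043);H=f(383,330,.074);te=f(516,570,.074);tr=f(434,405,.074);po=f(266,52,.048);pi=f(322,178,.048)
print(P,H,'tab',te,A(te-H),A(te-tr),'pin',A(po-P),A(po-H),A(po-pi), A(pi-H))
E
```

```text
[ 0.56031802 -0.10342514] [ 0.56288772 -0.10446911] tab [ 0.60289541 -0.09226959] (np.float64(0.0418), np.float64(17.0)) (np.float64(0.0285), np.float64(14.5)) pin (np.float64(0.0404), np.float64(-163.1)) (np.float64(0.0426), np.float64(-165.4)) (np.float64(0.0205), np.float64(-168.1)) (np.float64(0.0221), np.float64(-163.0))
```

The notch is now over the pin: tab at about +16.5°, pin at about -164°, so roughly 1–2° of error against about 5° of play. Next I'll go over the hub at (0.562, -0.104).

{"fn": "send_rows", "kwargs": {
  "translation": [
    [0.62,-0.21,0],
    [0.61,-0.2,0.9],
    [0,0,1],
    [0,0,1],
    [0,0,0.8]
  ],
  "rotation": [
    [0,0,0],
    [0,0,0],
    [0,0,0],
    [0,0,0],
    [0,0,0]
  ],
  "grip": [0,0,0,0,0]
}}

```text
time: 7.75
eef_pos: [0.559, -0.1027, 0.087]
tcp_rot: [0.098, 0.995, 0.001, -0.002]
contact_force: [0.0, 0.2, -0.3]
opening: -0.002
```

{"fn": "send_rows", "kwargs": {
  "translation": [
    [0,0,0.2],
    [0,0,0.05],
    [0,0,0.05]
  ],
  "rotation": [
    [0,0,0],
    [0,0,0],
    [0,0,0]
  ],
  "grip": [0,0,0]
}}

```text
time: 8.12
eef_pos: [0.5616, -0.1044, 0.0823]
tcp_rot: [0.098, 0.995, -0.0, 0.001]
contact_force: [-0.4, -0.7, 0.4]
opening: 0.005
```

{"fn": "send_rows", "kwargs": {
  "translation": [
    [0,0,0.07],
    [0,0,0.07],
    [0,0,0.07],
    [0,0,0.07],
    [0,0,0.05]
  ],
  "rotation": [
    [0,0,0],
    [0,0,0],
    [0,0,0],
    [0,0,0],
    [0,0,0]
  ],
  "grip": [0,0,0,0,0]
}}

```text
time: 8.75
eef_pos: [0.561, -0.1044, 0.0721]
tcp_rot: [0.098, 0.995, -0.0, -0.0]
contact_force: [-2.8, 0.5, 4.3]
opening: -0.005
```

{"fn": "send_rows", "kwargs": {
  "translation": [
    [0,0,0.05],
    [0,0,0.05],
    [0,0,0.05],
    [0,0,0.05],
    [0,0,0]
  ],
  "rotation": [
    [0,0,0],
    [0,0,0],
    [0,0,0],
    [0,0,0],
    [0,0,0]
  ],
  "grip": [0,0,0,0,0]
}}

```text
time: 9.38
eef_pos: [0.561, -0.1044, 0.066]
tcp_rot: [0.098, 0.995, -0.0, -0.0]
contact_force: [-2.4, 0.4, 4.6]
opening: 0.001
```

{"fn": "send_rows", "kwargs": {
  "translation": [
    [0,0,0.04],
    [0,0,0.04],
    [0,0,0]
  ],
  "rotation": [
    [0,0,0],
    [0,0,0],
    [0,0,0]
  ],
  "grip": [0,0,0]
}}

```text
time: 9.75
eef_pos: [0.561, -0.1044, 0.064]
tcp_rot: [0.098, 0.995, -0.0, -0.0]
contact_force: [-4.3, 0.8, 7.5]
opening: 0.0
```

{"fn": "send_rows", "kwargs": {
  "translation": [
    [0,0,0.04],
    [0,0,0.04],
    [0,0,0]
  ],
  "rotation": [
    [0,0,0],
    [0,0,0],
    [0,0,0]
  ],
  "grip": [0,0,0]
}}

```text
time: 10.12
eef_pos: [0.561, -0.1044, 0.0639]
tcp_rot: [0.098, 0.995, 0.0, -0.001]
contact_force: [-9.4, 2.4, 19.6]
opening: -0.001
```

The tip has stopped at 0.064 m, which is the seated height, and the force jumped to 20 N. The rose has bottomed out, so I'll lift away and look.

{"fn": "send_rows", "kwargs": {
  "translation": [
    [0,0,-0.2],
    [0,0,-0.8],
    [0,0,-1],
    [0,0,-1],
    [-0.6,0.2,-1]
  ],
  "rotation": [
    [0,0,0],
    [0,0,0],
    [0,0,0],
    [0,0,0],
    [0,0,0]
  ],
  "grip": [0,0,0,0,0]
}}

```text
time: 10.75
eef_pos: [0.579, -0.1019, 0.1805]
tcp_rot: [0.098, 0.995, 0.0, -0.001]
contact_force: [0.7, -0.8, -0.6]
opening: 0.004
```

{"fn": "send_rows", "kwargs": {
  "translation": [
    [-0.6,0.2,-0.8],
    [0,0,0],
    [0,0,0]
  ],
  "rotation": [
    [0,0,0],
    [0,0,0],
    [0,0,0]
  ],
  "grip": [0,0,0]
}}

```text
time: 11.12
eef_pos: [0.5973, -0.0994, 0.2026]
tcp_rot: [0.098, 0.995, 0.0, -0.002]
contact_force: [-0.4, 0.0, -0.6]
opening: 0.002
```

```bash
python3 - <<'E'
from h import *
im,K,T=cam('wrist'); np.savez('pics/w6.npz',K=K,T=T); d,K2,T2=cam('side'); s=ctrl.get_state(); print(s['time'],s['eef_pos'],s['contact_force'])
u,v=proj([.5615,-.1033,.05],K,T).round().astype(int); u0,v0=u-50,v-50; print(u0,v0)
r=lambda a:cv2.resize(a,(400,400),interpolation=cv2.INTER_CUBIC)
cv2.imwrite('pics/w6c.png',np.hstack([r(im[v0:v0+100,u0:u0+100]),r(d[205:265,288:348])]))
E
```

```text
11.225 [ 0.596991   -0.09931668  0.20224167] [0.53202707 0.07921758 0.10151694]
260 99
```

View pics/w6c.png

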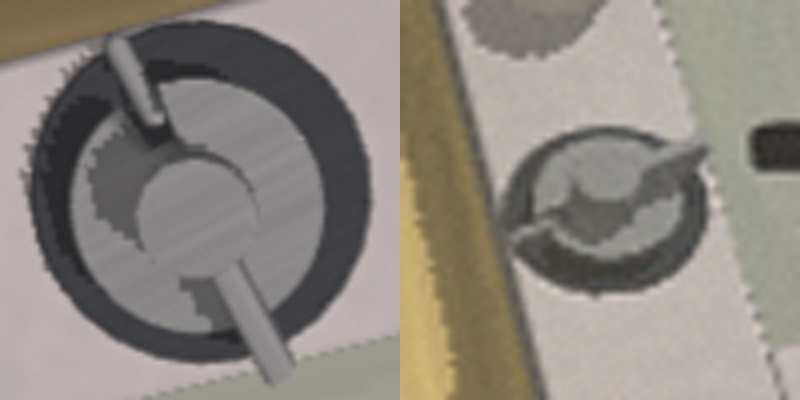

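The rose now sits down on the plate: the pin lies in the notch at left-view (150,110), the shadow gap is gone, and the side view looks level like the finished one. The gripper is clear at z = 0.20.

```bash
python3 -c "
from plant import ticket
print(ticket.sign_off())"
```

```text
the job is handed in; nothing more can be done
None
```

The loose lock rose (the right-hand fitting) is now seated on its backplate with the pin in its notch, and I handed the job in. The hand-in gave no verdict. The robot clock read 11.2 s of the 51 s allowed.

- **Turning:** I pushed the thumb tab about 140° clockwise with the shut fingertips. The wrist camera then put the notch within about 2° of the pin, and the play is about 5° either way.
- **Pressing:** I pressed straight down on the hub. It yielded at about 5–8 N, and at the end the force rose to 20 N with the fingertip stopped at 63.9 mm. The expected seated height of the hub top is 64 mm.
- **Last look:** The pin lies in the notch and the rose looks level. The gripper was clear, about 0.14 m above the rose, with no contact force.
- **Bystanders:** The arm touched nothing but the rose. I did not measure the bystanders again afterwards.
- **Disagreements:** My side-camera readings were about 5 mm off the wrist camera's, so I used the wrist values. A sideways force of up to about 10 N appeared during the final press, but the fingertip reading did not shift.

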